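# Pass a blocked lens through the fixed size gauge

## Robot

A 6-joint arm with a two-finger parallel gripper is mounted at the origin on a cart in front of the work surface, level with it; the furniture and walls round the work are solid. World frame = base frame: x ahead of the robot, y to its left, z up, the work surface at z = 0. Lengths are in m, angles in rad, forces in N, time in s.
With the tool pointing down it reaches from about 0.375 to 0.825 m from the base axis. Payload 5.5 kg.
Tool frame: the origin (TCP) lies on the centre line of the jaws, within the pads' length; the fingertips stand 22 mm ahead of it and the grasp point (between the pads) lies 3 mm ahead of it; z points along the fingers, y is the line along which they close (so a half turn about z gives the same grasp; the last joint's range is limited). The gripper opens to 85 mm and grips with 20 to 120 N. Pads are 22 mm wide; open, the fingers measure 114 mm over their backs; the gripper's body (76 mm by 85 mm) begins 54 mm behind the grasp point. The pads swing forward as they close: fully open they stand 13 mm farther back than shut.
Start: joints at [-1.28, 0.314, -0.047, 1.21, 0, 1.571], TCP at [0.172, -0.575, 0.253] pointing down, gripper open.
Joint ranges: [-2.67, 2.67], [-0.69, 1.73], [-1.03, 1.25], [-2.08, 2.16], [-1.42, 1.45], [-3.14, 3.14]. Speed limits (rad/s): [2.39, 2.39, 3.01, 3.14, 3.14, 3.14].

## Interface

Orientations are given as a 3x3 rotation matrix whose columns are the frame's x, y, z axes.
In Python, from rig import arm gives the robot as it stands.
- The arm moves only by the tool carry_out, never from a script. Its argument "deltas" is one flat list of numbers, 7 for each row, row after row: the shift along the tool's x, y, z normalised to -1 to 1, where 1 is 40 mm, then the turn, a rotation vector about the tool's x, y, z normalised to -1 to 1, where 1 is 0.12 rad, then the gripper command: -1 is fully open, 1 is shut, values between are in proportion. A call has 1 to 10 rows; each row shifts and turns the commanded pose from where the row before left it, along the tool's axes as they then stand; what a row does not reach is not made up. A row lasts 1/10 s, in which the tool goes at most 50 mm and 8.59 degrees, less where a joint would pass 70% of its speed; a pose out of reach is approached as far as the arm can. A call with a number of a shift or a turn outside -1 to 1 is refused whole. A call with a gripper value outside its range is refused whole. The fingers move at their own pace and stop on an object; the grip force is fixed at half the most. Time passes only in rows, so rows that do not move let the fingers close. It gives the time, the measured TCP pose, the force, the opening and the grip force at its end, in the units of the state.
- arm.get_state(): the state, without advancing time (a new reading comes with each control period).
- arm.capture(name): name is "side" or "top"; returns the picture (420x560x3 uint8, red, green, blue); there is no depth.
- arm.get_calibration(name): a dict with "intrinsics" (3x3 intrinsics, pixels), "k1" (the pictures are not rectified: a ray, as slopes to the right and down, at radius r is drawn at 1 + k1 r^2 times it, then the intrinsics apply), "xyz" and "attitude" of the camera in the world. Camera axes: x right, y down, z forward; pixel columns grow to the right and rows downward; lengths in m; the calibration is good to about 2 mm. A picture is of the moment at which its call begins. get_calibration takes no time and is no camera call.
- arm.close_job(): hands the job in; it is judged then, once.
The state is a dict: "clock": time; "joint_positions": joint angles; "joint_velocities": joint speeds; "effort": joint torques, N m; "tcp_pos": TCP position; "tool_rot": TCP orientation; "contact_force": force on the tool from outside, world axes, zero at the start; "ft_torque": the same for the moment, N m; "finger_gap": opening from 0.0 (shut) to 1.0 (fully open); "grip_force": force on a finger pad.
Only numpy, scipy, OpenCV 4.12 (cv2) and the standard library are available. Lean on these libraries where they do the work, as an engineer would, in place of code of your own. Each camera call takes 0.05 s, during which the arm holds its last target. There are 200 camera calls.

## Task

Check the size of the lens that carries the red block: slide it flat along the worktop through the narrow gap between the two fixed gauge posts, coming in from the side away from the green field, and leave it lying wholly inside the green field behind them. Push it gently with the fingertips only; do not grip it, press hard on it, lift it or tip it. Leave the lens with the black block and everything else where it is.

Things in the scene. Friction and masses are not known exactly. Their poses are not given: they have to be found in the camera images.
- red_lens: loose clear lens blank, 62 mm across, 6 mm thick, flat on the worktop; stuck firmly on its middle a red block (flange 26 mm across, narrowing upward, top 22 mm above the worktop) that moves with it. 25 to 50 g. Origin: centre of the lens's underside; z up. Starts on the gauge's entry side, 95 to 110 mm before the line of the posts and 39 to 51 mm to one side of the gap's middle line.
- black_lens: an identical lens with a black block, lying beside the red one on the other side of the gap's middle line (79 to 103 mm between their centres across the pass direction); not to be disturbed. Origin: centre of its underside.
- pass_gauge: fixed gauge: two steel posts, 16 mm thick, 26 mm high, axes at y = +41 and -41 mm, so a gap of 66 mm clear; each on a blue foot (30 mm along x, 10 mm high, y from 37 to 69 mm). Between them the worktop is level (dark strip and green field are flush). Origin: on the worktop midway between the posts; x: pass direction, from the entry side towards the green field; z up. Place and yaw vary.
- pass_field (a point): middle of the green field, a flush rectangle 90 mm long (along the gauge's x) by 100 mm wide, on the worktop 80 mm past the line of the posts; it reaches from 35 to 125 mm past that line.
- pad_roll: cream roll of blocking pads, 62 mm across, 26 mm high, loose on the worktop, a bystander to be left alone; origin under its middle
- marker_pen: navy pen lying flat, 14 x 133 x 13 mm, loose on the worktop, a bystander to be left alone; origin under its middle
There are look-alikes about, which are no part of the job. What is shaped like the red_lens but purple is not meant.

How it is judged:
On the way, in this order (a step that is already met when the one before it is completed fails the run):
1. the red-block lens is between the two posts, flat on the worktop (x of red_lens in the frame of pass_gauge between -0.012 and 0.012 m and y of red_lens in the frame of pass_gauge between -0.006 and 0.006 m and height (world z) of red_lens below 0.004 m), for 0.05 s.
2. it has come out behind the posts (x of red_lens in the frame of pass_gauge above 0.04 m and y of red_lens in the frame of pass_gauge between -0.03 and 0.03 m), for 0.1 s.
At the end, for the whole second after the job is handed in: The lens with the red block lies flat and still on the worktop inside the green field: its centre within 17 mm of the field's middle along the pass direction and within 22 mm across it (wholly inside the field to 3 mm) (x of red_lens in the frame of pass_gauge between 0.063 and 0.097 m and y of red_lens in the frame of pass_gauge between -0.022 and 0.022 m and height (world z) of red_lens below 0.003 m and angle between red_lens's own z axis and vertical below 0.05 rad and linear speed of red_lens below 0.01 m/s); the robot touches nothing.
It fails at once if the red-block lens was lifted off the worktop or tipped (more than 5 mm or 0.15 rad) (height (world z) of red_lens above 0.005 m or angle between red_lens's own z axis and vertical above 0.15 rad).
It fails at once if the lens was gripped or pressed hard (more than 15 N from the fingers) (contact force between the fingers and red_lens above 15 N).
It fails at once if the black-block lens was moved by more than 10 mm (distance of black_lens from where it was at the start of the episode above 0.01 m).
It fails at once if a bystander was moved by more than 15 mm (distance of any of pad_roll, marker_pen from where it was at the start of the episode above 0.015 m).
It also fails if it takes over 54 s, if anything falls off the work surface, if the arm or the gripper's body presses on something with over 40 N, if the wrist force passes 120 N, or if a joint passes its speed limit or range.

## Working session

There is one attempt and no reset: what is moved stays moved. The work goes in short steps, Python scripts to look and compute and a tool call to move; the robot and the scene stay as the last step left them, time stands still between calls to the robot, and variables do not carry over. Pictures are saved under pics/ and viewed, at most 10 in all, crops included, and the job is handed in when it is done.

Besides the shell and the picture viewer there is one more tool, called after "Request:" as a command line: name --argument value ..., lists and objects as JSON in quotes. carry_out: Moves the arm, as the interface text tells. Its arguments: {"type":"object","properties":{"deltas":{"type":"array"}},"required":["deltas"]}

```bash
mkdir -p pics; ls
python3 - <<'E'
from rig import arm
import cv2
for n in ("top","side"):
    c=arm.get_calibration(n); print(n,c)
    cv2.imwrite(f"pics/{n}0.png",cv2.cvtColor(arm.capture(n),cv2.COLOR_RGB2BGR))
s=arm.get_state(); print(s["tcp_pos"],s["tool_rot"],s["clock"])
E
```

```text
pics
top {'intrinsics': array([[483.21714578,   0.        , 276.24451755],
       [  0.        , 483.21714578, 206.56282258],
       [  0.        ,   0.        ,   1.        ]]), 'k1': -0.09165993467460373, 'xyz': array([0.38203819, 0.29300428, 1.01665781]), 'attitude': array([[ 0.0101396 , -0.98543853,  0.16972945],
       [-0.99961122, -0.01439791, -0.02387679],
       [ 0.02597285, -0.16942136, -0.98520141]])}
side {'intrinsics': array([[389.36536762,   0.        , 277.46280899],
       [  0.        , 389.36536762, 215.82500988],
       [  0.        ,   0.        ,   1.        ]]), 'k1': -0.09118405226319785, 'xyz': array([0.20445565, 0.9639236 , 0.56172133]), 'attitude': array([[-0.86564931, -0.3004416 ,  0.40048235],
       [-0.50019116,  0.48473002, -0.71752743],
       [ 0.02144927, -0.82144486, -0.56988444]])}
[ 0.1718927  -0.57433723  0.25251746] [[ 9.58022882e-01  2.86691431e-01 -4.24675660e-04]
 [ 2.86691744e-01 -9.58021693e-01  1.50958649e-03]
 [ 2.59370169e-05 -1.56796941e-03 -9.99998770e-01]] 0.1
```

View pics/top0.png

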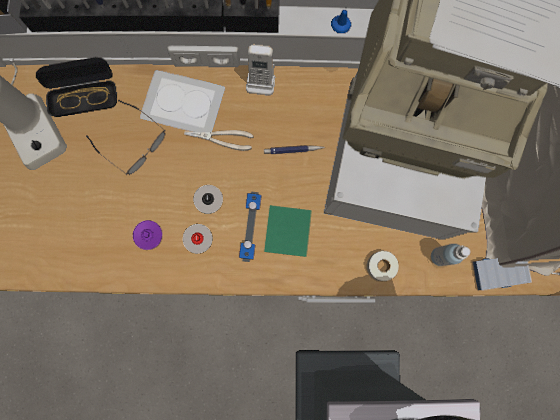

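View pics/side0.png

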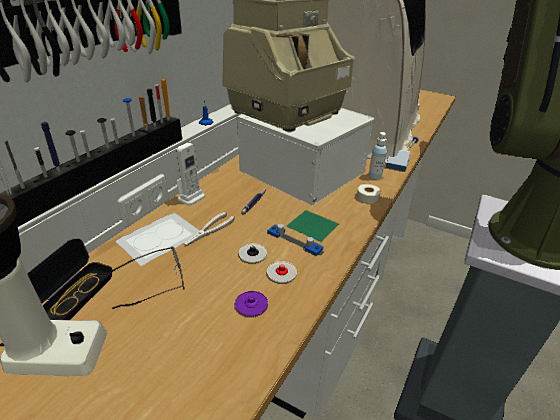

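The top view shows the red lens at about (197,239), the black lens at (208,199) and the purple look-alike at (148,235). The posts are near (253,203) and (247,246), the green field near (288,231), the pen at (293,150) and the roll at (383,265). I'll enlarge the area for readings.

```bash
python3 - <<'E'
import cv2
i=cv2.imread("pics/top0.png")[180:270,170:320]
cv2.imwrite("pics/crop0.png",cv2.resize(i,None,fx=5.3333,fy=5.3333,interpolation=cv2.INTER_CUBIC))
E
cat > h.py <<'E'
import numpy as np, cv2
from rig import arm
def world(n,uv,z):
    c=arm.get_calibration(n); K=np.array(c["intrinsics"])
    p=cv2.undistortPoints(np.array(uv,float).reshape(-1,1,2),K,np.array([c["k1"],0,0,0,0]))[:,0]
    d=np.c_[p,np.ones(len(p))]@np.array(c["attitude"]).T
    o=np.array(c["xyz"]); z=np.broadcast_to(z,len(d))
    return o+d*((z-o[2])/d[:,2])[:,None]
E
```

```text
(no output)
```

View pics/crop0.png

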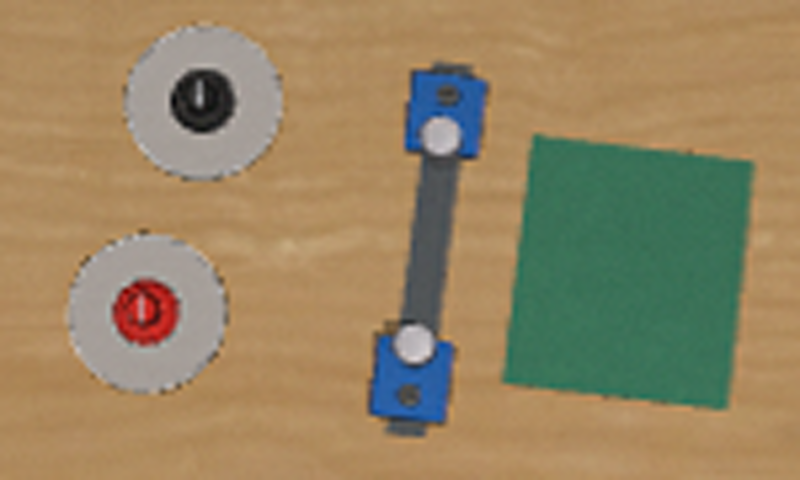

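In the crop the post tops are at (441,135) and (414,343). The red lens rim is centred at (147,313) and the black at (203,102). The green corners are (534,134), (754,161), (727,409) and (504,382).

```bash
cat >> h.py <<'E'
def crop(uv): return np.array(uv,float)/5.33333+[170-.41,180-.41]
E
python3 - <<'E'
from h import *
np.set_printoptions(precision=4,suppress=True)
pt=world("top",crop([(441,135),(414,343)]),.026)
L=world("top",crop([(147,313),(203,102)]),.005)
G=world("top",crop([(534,134),(754,161),(727,409),(504,382)]),0)
print(pt,np.linalg.norm(pt[0]-pt[1])); print(L); print(G,G.mean(0), [np.linalg.norm(G[i]-G[i-1]) for i in range(4)])
m=pt.mean(0)[:2]; g=G.mean(0)[:2]; print("dist",np.linalg.norm(g-m))
a=pt[0]-pt[1]; ya=a[:2]/np.linalg.norm(a[:2]); 
ex=np.array([ya[1],-ya[0]]); e2=(G[1]-G[0]+G[2]-G[3])[:2]; e2/=np.linalg.norm(e2); e3=(G[0]-G[3]+G[1]-G[2])[:2];e3/=np.linalg.norm(e3)
print("dirs",ex,e2,[e3[1],-e3[0]],(g-m)/np.linalg.norm(g-m), "mid",m)
for p in L: print((p[:2]-m)@ex,(p[:2]-m)@ya)
for n,uv in (("pen",[(265,151),(322,148)]),("roll",[(383,265)]),("box",[(328,212),(350,118)])): print(n,world("top",uv,.013))
# side view check of gauge/lens
print(world("side",[(283,272),(252,254),(270,232),(317,248)],[.012,.012,.01,.01]))
E
```

```text
[[0.5555 0.3189 0.026 ]
 [0.4741 0.3278 0.026 ]] 0.08188114335678055
[[0.4864 0.4338 0.005 ]
 [0.5711 0.4146 0.005 ]]
[[0.561  0.2824 0.    ]
 [0.5513 0.194  0.    ]
 [0.4519 0.2049 0.    ]
 [0.4616 0.293  0.    ]] [0.5064 0.2436 0.    ] [np.float64(0.09999299874924376), np.float64(0.08884925764229616), np.float64(0.09994036824665119), np.float64(0.08862453948720586)]
dist 0.08022460994636438
dirs [-0.1087 -0.9941] [-0.1088 -0.9941] [np.float64(-0.10714820613144878), np.float64(-0.9942430597810641)] [-0.1039 -0.9946] mid [0.5148 0.3233]
-0.10671381536092836 -0.04024836798304969
-0.09683134989555083 0.046088720500916974
pen [[0.6759 0.2941 0.013 ]
 [0.6849 0.171  0.013 ]]
roll [[0.4343 0.0443 0.013 ]]
box [[0.5449 0.1592 0.013 ]
 [0.7548 0.1085 0.013 ]]
[[0.4798 0.4411 0.012 ]
 [0.5651 0.4266 0.012 ]
 [0.5738 0.3361 0.01  ]
 [0.454  0.3318 0.01  ]]
```

Request:
carry_out --deltas '[0,-1,0,0,0,0,0.4,0,-1,0,0,0,0,0.4,0,-1,0,0,0,0,0.4,0,-1,0,0,0,0,0.4,0,-1,0,0,0,0,0.4,0.95,-0.045,0,0,0,-0.79,0.4,0.95,-0.045,0,0,0,-0.79,0.4,0.95,-0.045,0,0,0,-0.79,0.4,0.95,-0.045,0,0,0,-0.79,0.4,0.95,-0.045,0,0,0,-0.79,0.4]'

```text
clock: 1.1
tcp_pos: [0.2786, -0.2873, 0.2532]
tool_rot: [[0.719, 0.695, 0.0], [0.695, -0.719, -0.0], [0.0, 0.0, -1.0]]
contact_force: [-0.3, -0.1, 0.1]
finger_gap: 0.301
grip_force: 0.0
```

Request:
carry_out --deltas '[0.95,-0.045,0,0,0,-0.79,0.4,0.95,-0.045,0,0,0,-0.79,0.4,0.95,-0.045,0,0,0,-0.79,0.4,0.95,-0.045,0,0,0,-0.79,0.4,0.95,-0.045,0,0,0,-0.79,0.4,0.95,-0.045,0,0,0,-0.79,0.4,0.95,-0.045,0,0,0,-0.79,0.4,0.95,-0.045,0,0,0,-0.79,0.4,0.95,-0.045,0,0,0,-0.79,0.4,0.95,-0.045,0,0,0,-0.79,0.4]'

```text
clock: 2.1
tcp_pos: [0.3969, 0.0598, 0.2531]
tool_rot: [[-0.145, 0.989, -0.0], [0.989, 0.145, -0.0], [0.0, -0.0, -1.0]]
contact_force: [0.9, 1.4, 0.7]
finger_gap: 0.298
grip_force: 0.0
```

Request:
carry_out --deltas '[0.95,-0.045,0,0,0,-0.79,0.4,0.95,-0.045,0,0,0,-0.79,0.4,0.95,-0.045,0,0,0,-0.79,0.4,0,0,0,0,0,0,0.4,0,0,0,0,0,0,0.4]'

```text
clock: 2.6
tcp_pos: [0.3647, 0.1678, 0.2531]
tool_rot: [[-0.415, 0.91, -0.0], [0.91, 0.415, -0.001], [-0.0, -0.001, -1.0]]
contact_force: [-0.0, 0.2, -0.7]
finger_gap: 0.297
grip_force: 0.0
```

```bash
cat >> h.py <<'E'
M=np.array([.5148,.3233]); EX=np.array([-.1085,-.9941]); EY=np.array([.9941,-.1085])
def toW(x,y): return M+x*EX+y*EY
def toG(p): p=np.array(p)[:2]-M; return np.array([p@EX,p@EY])
def plan(gx,gy,ang,z=None):
    """lens-free: tcp target (gauge frame) with push direction at ang deg from EX toward EY; tool -x = push"""
    s=arm.get_state(); R=np.array(s["tool_rot"]); p=np.array(s["tcp_pos"])
    t=np.r_[toW(gx,gy),p[2] if z is None else z]
    d=R.T@(t-p)
    c,q=np.cos(np.radians(ang)),np.sin(np.radians(ang)); D=c*EX+q*EY
    yaw=np.arctan2(R[1,0],R[0,0]); want=np.arctan2(-D[1],-D[0]); dy=(want-yaw+np.pi)%(2*np.pi)-np.pi
    print("tcp G",toG(p).round(4),"target W",t.round(4),"shift rows",(d/.04).round(3),"turn z rows",round(-dy/.12,3),"gap",s["finger_gap"].round(3) if hasattr(s["finger_gap"],"round") else s["finger_gap"],"F",np.round(s["contact_force"],1),"t",s["clock"])
E
python3 - <<'E'
from h import *
print(toG(world("top",[(148,235)],.006)[0]))
d=np.radians(31); L=np.array([-.1067,-.0402]); b=.0284+.011+.012
p=L-b*np.array([np.cos(d),np.sin(d)]); print(p, toW(*p))
plan(*p,31)
print(arm.get_state()["joint_positions"])
E
```

```text
[-0.21037057 -0.04631566]
[-0.1507584  -0.06667296] [0.4648777  0.48040294]
tcp G [ 0.1709 -0.1324] target W [0.4649 0.4804 0.2531] shift rows [ 6.070e+00  5.524e+00 -6.000e-03] turn z rows -0.035 gap 0.2970723409117276 F [-0.   0.2 -0.7] t 2.6
[ 4.31620606e-01 -6.14550132e-02 -4.78568295e-01  1.15427150e+00
 -4.82849515e-04  1.57426654e+00]
```

Request:
carry_out --deltas '[0.853,0.789,0,0,0,0,0.4,0.853,0.789,0,0,0,0,0.4,0.853,0.789,0,0,0,0,0.4,0.853,0.789,0,0,0,0,0.4,0.853,0.789,0,0,0,0,0.4,0.853,0.789,0,0,0,0,0.4,0.853,0.789,0,0,0,0,0.4,0,0,0,0,0,0,0.4]'

```text
clock: 3.4
tcp_pos: [0.4698, 0.4791, 0.2503]
tool_rot: [[-0.413, 0.911, -0.001], [0.911, 0.413, -0.0], [0.0, -0.001, -1.0]]
contact_force: [-0.1, 0.3, -0.9]
finger_gap: 0.298
grip_force: 0.0
```

Request:
carry_out --deltas '[0,0,1,0,0,0,0.4,0,0,1,0,0,0,0.4,0,0,1,0,0,0,0.4,0,0,1,0,0,0,0.4,0,0,0.8,0,0,0,0.4,0,0,0,0,0,0,0.4,0,0,0,0,0,0,0.4]'

```text
clock: 4.1
tcp_pos: [0.4681, 0.4746, 0.0615]
tool_rot: [[-0.412, 0.911, -0.001], [0.911, 0.412, -0.001], [-0.001, -0.001, -1.0]]
contact_force: [0.4, 0.6, 0.8]
finger_gap: 0.3
grip_force: 0.0
```

Run:
```python
from h import *
plan(-.1473,-.0646,31)
a=arm.capture("top")[170:275,130:270]; b=arm.capture("side")[190:330,190:350]
a=cv2.resize(a,(400,300),interpolation=cv2.INTER_CUBIC); b=cv2.resize(b,(400,350),interpolation=cv2.INTER_CUBIC)
b=b[:,:]; a=cv2.copyMakeBorder(a,0,50,0,0,cv2.BORDER_CONSTANT)
cv2.imwrite("pics/pair1.png",cv2.cvtColor(np.hstack([a,b]),cv2.COLOR_RGB2BGR))
```

```text
tcp G [-0.1454 -0.0628] target W [0.4666 0.4767 0.0615] shift rows [ 0.064 -0.014 -0.   ] turn z rows -0.068 gap 0.30035292919656276 F [0.4 0.6 0.8] t 4.1
```

View pics/pair1.png

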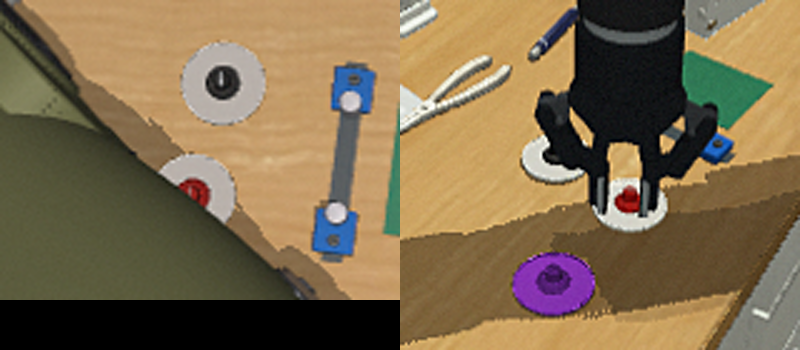

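The side view shows the slim fingers hovering behind the red lens. The purple lens stays clear, and in the top view the arm partly hides the red lens. Descending now, watching the force.

Request:
carry_out --deltas '[0.06,0,0.4,0,0,0,0.4,0,0,0.35,0,0,0,0.4,0,0,0,0,0,0,0.4,0,0,0,0,0,0,0.4]'

```text
clock: 4.6
tcp_pos: [0.4658, 0.478, 0.0305]
tool_rot: [[-0.414, 0.91, -0.001], [0.91, 0.414, -0.001], [-0.001, -0.002, -1.0]]
contact_force: [0.5, 0.4, 0.9]
finger_gap: 0.299
grip_force: 0.0
```

Request:
carry_out --deltas '[0,0,0.06,0,0,0,0.4,0,0,0.06,0,0,0,0.4,0,0,0,0,0,0,0.4,0,0,0,0,0,0,0.4]'

```text
clock: 5.0
tcp_pos: [0.4665, 0.4784, 0.0266]
tool_rot: [[-0.414, 0.91, 0.0], [0.91, 0.414, 0.0], [0.0, 0.0, -1.0]]
contact_force: [0.3, 0.3, 0.3]
finger_gap: 0.301
grip_force: 0.0
```

Run:
```python
from h import *
plan(-.1473,-.0646,31)
b=arm.capture("side")[230:310,250:330]
cv2.imwrite("pics/s2.png",cv2.cvtColor(cv2.resize(b,(560,560),interpolation=cv2.INTER_CUBIC),cv2.COLOR_RGB2BGR))
```

```text
tcp G [-0.149  -0.0648] target W [0.4666 0.4767 0.0266] shift rows [-0.039 -0.017 -0.   ] turn z rows -0.049 gap 0.30103903118497777 F [0.3 0.3 0.3] t 5.0
```

View pics/s2.png

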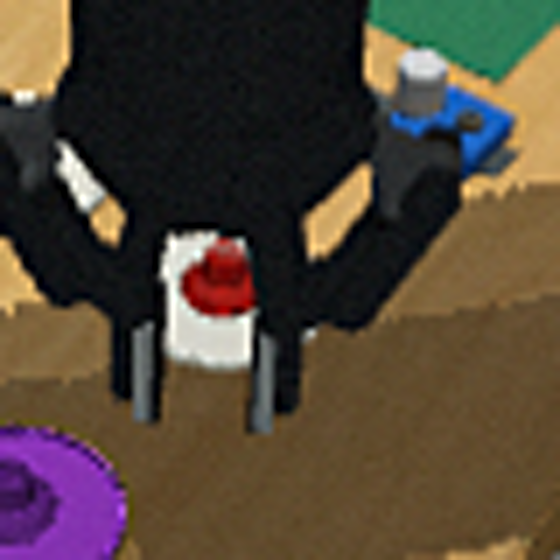

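The fingers stand low behind the lens, clear of the purple one. I'll probe down gently for the tabletop.

Request:
carry_out --deltas '[0,0,0.06,0,0,0,0.4,0,0,0,0,0,0,0.4,0,0,0.03,0,0,0,0.4,0,0,0,0,0,0,0.4]'

```text
clock: 5.45
tcp_pos: [0.4664, 0.4783, 0.0227]
tool_rot: [[-0.414, 0.91, -0.0], [0.91, 0.414, -0.0], [-0.0, -0.0, -1.0]]
contact_force: [-0.6, 0.9, 0.4]
finger_gap: 0.301
grip_force: 0.0
```

Request:
carry_out --deltas '[0,0,0.03,0,0,0,0.4,0,0,0,0,0,0,0.4,0,0,0,0,0,0,0.4]'

```text
clock: 5.75
tcp_pos: [0.4665, 0.4785, 0.022]
tool_rot: [[-0.414, 0.91, 0.0], [0.91, 0.414, 0.0], [0.0, 0.0, -1.0]]
contact_force: [-0.1, -1.1, 3.2]
finger_gap: 0.296
grip_force: 1.4
```

Table contact comes at TCP z ≈ 0.022. I'll raise 2 mm and start the diagonal push along tool -x.

Request:
carry_out --deltas '[0,0,-0.05,0,0,0,0.4,-0.05,0,0,0,0,0,0.4,-0.15,0,0,0,0,0,0.4,-0.15,0,0,0,0,0,0.4,-0.15,0,0,0,0,0,0.4,-0.15,0,0,0,0,0,0.4,-0.15,0,0,0,0,0,0.4,-0.1,0,0,0,0,0,0.4,0,0,0,0,0,0,0.4]'

```text
clock: 6.65
tcp_pos: [0.4817, 0.4449, 0.0237]
tool_rot: [[-0.413, 0.911, -0.0], [0.911, 0.413, -0.0], [-0.0, -0.0, -1.0]]
contact_force: [0.1, -0.4, 0.3]
finger_gap: 0.3
grip_force: 0.0
```

Run:
```python
from h import *
plan(-.0738,-.0203,31)
b=arm.capture("side")[200:300,230:350];a=arm.capture("top")[170:270,170:290]
f=lambda i:cv2.resize(i,(400,333),interpolation=cv2.INTER_CUBIC)
cv2.imwrite("pics/s3.png",cv2.cvtColor(np.hstack([f(a),f(b)]),cv2.COLOR_RGB2BGR))
```

```text
tcp G [-0.1173 -0.0461] target W [0.5026 0.3989 0.0237] shift rows [-1.264e+00  1.000e-03  0.000e+00] turn z rows -0.057 gap 0.29975756510549917 F [ 0.1 -0.4  0.3] t 6.65
```

View pics/s3.png

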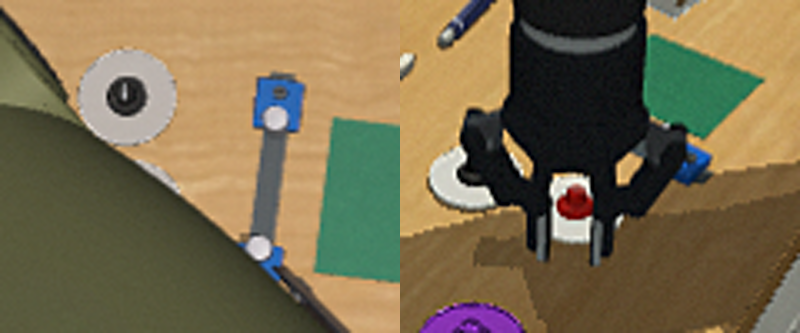

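The red lens sits in the cradle between the fingers, with the red block fully visible in the side view at about (575,200) in the crop. I'll track that block by colour, calibrated against its start position.

```bash
cat >> h.py <<'E'
def red(img):
    r,g,b=[img[...,k].astype(int) for k in range(3)]
    m=((r>110)&(g<70)&(b<70)).astype(np.uint8); m[:180]=0; m[310:]=0
    n,l,s,c=cv2.connectedComponentsWithStats(m); k=1+np.argmax(s[1:,4]); return c[k],s[k]
def lens():
    c0,s0=red(cv2.cvtColor(cv2.imread("pics/side0.png"),cv2.COLOR_BGR2RGB))
    c,s=red(arm.capture("side"))
    w=world("side",[c0,c],.013)[:,:2]; bias=np.array([.4864,.4338])-w[0]
    g=toG(w[1]+bias); print("lens G",g.round(4),"area",s0[4],s[4],"bias",bias.round(4)); return g
E
python3 - <<'E'
from h import *
g=lens(); t=toG(arm.get_state()["tcp_pos"]); d=g-t; u=np.array([np.cos(.541),np.sin(.541)]); print(t,d@u, d@[-u[1],u[0]])
E
```

```text
lens G [-0.0837 -0.0258] area 63 35 bias [ 0.0027 -0.0067]
[-0.11807851 -0.04648899] 0.04018571958831624 4.969911945770805e-05
```

The lens is where the cradle model predicts. Finishing the diagonal push.

Request:
carry_out --deltas '[-0.08,0,0,0,0,0,0.4,-0.15,0,0,0,0,0,0.4,-0.15,0,0,0,0,0,0.4,-0.15,0,0,0,0,0,0.4,-0.15,0,0,0,0,0,0.4,-0.15,0,0,0,0,0,0.4,-0.15,0,0,0,0,0,0.4,-0.15,0,0,0,0,0,0.4,-0.1,0,0,0,0,0,0.4,0,0,0,0,0,0,0.4]'

```text
clock: 7.8
tcp_pos: [0.502, 0.4002, 0.0237]
tool_rot: [[-0.413, 0.911, 0.0], [0.911, 0.413, -0.0], [-0.0, -0.0, -1.0]]
contact_force: [0.4, 0.3, -0.4]
finger_gap: 0.299
grip_force: 0.0
```

Run:
```python
from h import *
g=lens(); t=toG(arm.get_state()["tcp_pos"]); d=g-t; u=np.array([np.cos(.541),np.sin(.541)]); print(t,d@u, d@[-u[1],u[0]])
plan(g[0]-.0394-.012,0,0)
```

```text
lens G [-0.0383 -0.0036] area 63 21 bias [ 0.0027 -0.0067]
[-0.07537883 -0.02124598] 0.040894953172286544 -0.003951962357037129
tcp G [-0.0754 -0.0212] target W [0.5245 0.4125 0.0237] shift rows [ 0.037  0.639 -0.   ] turn z rows 4.455 gap 0.30203364989554843 F [ 0.6  0.5 -0.3] t 7.85
```

Run:
```python
from h import *
s=arm.get_state(); R=np.array(s["tool_rot"]); t=toG(s["tcp_pos"])
yaw=np.arctan2(R[1,0],R[0,0]); th=yaw-np.arctan2(-EX[1],-EX[0]); print(t,np.degrees(th))
for c,a in ((-.0385,27),(-.0355,23),(-.032,19),(-.0285,15.5),(-.025,12),(-.0215,9),(-.018,6),(-.0145,3.5),(-.011,1.5),(-.007,0)):
    a=np.radians(a); n=np.array([c,0])-.0396*np.array([np.cos(a),np.sin(a)]); d=n-t
    X=-np.array([np.cos(th),np.sin(th)]); Y=np.array([-X[1],X[0]])*-1   # tool z down
    print(np.round([d@X/.04,d@Y/.04,-(a-th)/.12],3)); t,th=n,a
```

```text
[-0.07537883 -0.02124598] 30.632311019154336
[-0.076  0.05   0.528]
[-0.069  0.035  0.582]
[-0.083  0.035  0.582]
[-0.085  0.032  0.509]
[-0.086  0.037  0.509]
[-0.087  0.034  0.436]
[-0.088  0.038  0.436]
[-0.088  0.034  0.364]
[-0.088  0.029  0.291]
[-0.1    0.023  0.218]
```

Request:
carry_out --deltas '[-0.076,0.05,0,0,0,0.53,0.4,-0.07,0.035,0,0,0,0.58,0.4,-0.083,0.035,0,0,0,0.58,0.4,-0.085,0.032,0,0,0,0.51,0.4,-0.086,0.037,0,0,0,0.51,0.4,0,0,0,0,0,0,0.4]'

```text
clock: 8.45
tcp_pos: [0.5135, 0.3878, 0.0237]
tool_rot: [[-0.101, 0.995, 0.0], [0.995, 0.101, 0.0], [0.0, 0.0, -1.0]]
contact_force: [0.2, 0.5, -0.3]
finger_gap: 0.298
grip_force: 0.0
```

Run:
```python
from h import *
g=lens(); a=np.radians(12)
plan(-.025-.0396*np.cos(a),-.0396*np.sin(a),12)
b=arm.capture("side")[200:300,230:350];a=arm.capture("top")[170:270,170:290]
f=lambda i:cv2.resize(i,(400,333),interpolation=cv2.INTER_CUBIC)
cv2.imwrite("pics/s4.png",cv2.cvtColor(np.hstack([f(a),f(b)]),cv2.COLOR_RGB2BGR))
```

```text
lens G [-0.0288  0.009 ] area 63 7 bias [ 0.0027 -0.0067]
tcp G [-0.0641 -0.0084] target W [0.5135 0.3876 0.0237] shift rows [-0.011  0.002 -0.   ] turn z rows 0.015 gap 0.300711833646717 F [ 0.1 -0.6  0.3] t 8.5
```

View pics/s4.png

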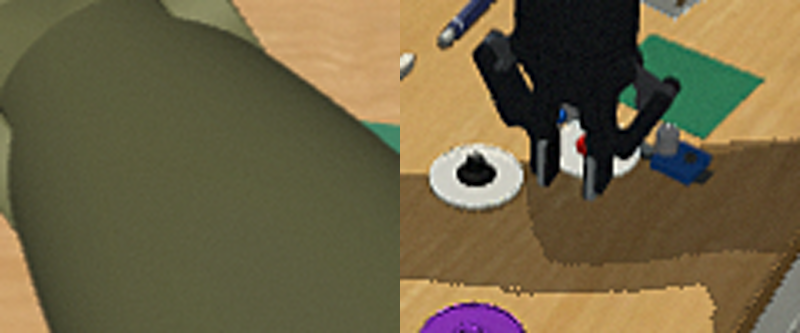

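Black lens is undisturbed. The red lens is just ahead of the fingers, with its block half hidden. I'll overlay the predicted rim to check its lateral position.

```bash
cat >> h.py <<'E'
def proj(n,P):
    c=arm.get_calibration(n); A=np.array(c["attitude"]); q=(np.array(P)-np.array(c["xyz"]))@A
    return cv2.projectPoints(q,np.zeros(3),np.zeros(3),np.array(c["intrinsics"]),np.array([c["k1"],0,0,0,0]))[0][:,0]
def overlay(img,circles,x0,y0,w,h,f,out,bias=(.0,.0)):
    o=cv2.resize(img[y0:y0+h,x0:x0+w],None,fx=f,fy=f,interpolation=cv2.INTER_CUBIC)
    for (gx,gy,col) in circles:
        t=np.linspace(0,2*np.pi,60); p=toW(gx,gy)-np.array(bias)
        P=np.c_[p[0]+.031*np.cos(t),p[1]+.031*np.sin(t),np.full(60,.006)]
        q=((proj("side",P)-[x0,y0]+.5)*f).astype(np.int32); cv2.polylines(o,[q],True,col,1)
    cv2.imwrite(out,cv2.cvtColor(o,cv2.COLOR_RGB2BGR))
E
python3 - <<'E'
from h import *
s0=cv2.cvtColor(cv2.imread("pics/side0.png"),cv2.COLOR_BGR2RGB)
# rim bias in side view, from black lens (z=.006 rim)
best=None
overlay(arm.capture("side"),[(-.025,0,(0,255,0)),(-.0968,.0461,(255,255,0))],230,210,120,80,6.6,"pics/s5.png")
E
```

```text
(no output)
```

View pics/s5.png

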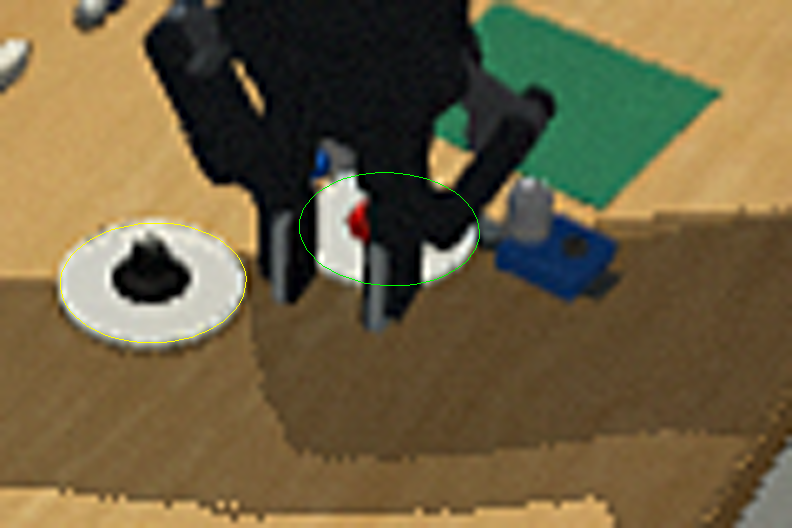

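The green ring matches the red lens's rim and the yellow ring matches the black lens, so the lens is at (-25, 0) mm and the black one hasn't moved. Continuing.

Request:
carry_out --deltas '[-0.09,0.034,0,0,0,0.45,0.4,-0.09,0.038,0,0,0,0.44,0.4,-0.09,0.034,0,0,0,0.36,0.4,-0.09,0.029,0,0,0,0.29,0.4,-0.1,0.023,0,0,0,0.22,0.4,0,0,0,0,0,0,0.4]'

```text
clock: 9.25
tcp_pos: [0.5197, 0.369, 0.0237]
tool_rot: [[0.11, 0.994, -0.0], [0.994, -0.11, -0.0], [-0.0, -0.0, -1.0]]
contact_force: [-0.4, -0.7, 0.5]
finger_gap: 0.303
grip_force: 0.0
```

Run:
```python
from h import *
plan(.08-.0396,0,0)
overlay(arm.capture("side"),[(-.007,0,(0,255,0)),(-.0968,.0461,(255,255,0))],230,210,120,80,6.6,"pics/s6.png")
```

```text
tcp G [-0.046  -0.0001] target W [0.5104 0.2831 0.0237] shift rows [-2.16e+00  7.00e-03  1.00e-03] turn z rows -0.015 gap 0.3025639521952384 F [-0.4 -0.7  0.5] t 9.25
```

View pics/s6.png

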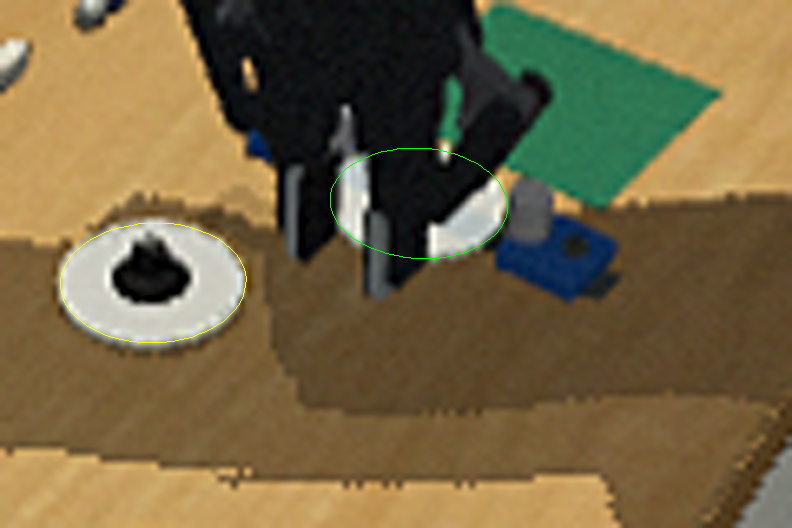

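The lens is right between the posts with its rim on the prediction. Pushing straight through, slowly.

Request:
carry_out --deltas '[-0.1,0,0,0,0,0,0.4,-0.12,0,0,0,0,0,0.4,-0.12,0,0,0,0,0,0.4,-0.12,0,0,0,0,0,0.4,-0.12,0,0,0,0,0,0.4,0,0,0,0,0,0,0.4]'

```text
clock: 9.9
tcp_pos: [0.517, 0.3456, 0.0237]
tool_rot: [[0.11, 0.994, -0.0], [0.994, -0.11, -0.0], [-0.001, -0.0, -1.0]]
contact_force: [0.2, 0.4, 0.5]
finger_gap: 0.303
grip_force: 0.0
```

Request:
carry_out --deltas '[-0.1,0,0,0,0,0,0.4,-0.12,0,0,0,0,0,0.4,-0.12,0,0,0,0,0,0.4,-0.12,0,0,0,0,0,0.4,-0.12,0,0,0,0,0,0.4,-0.12,0,0,0,0,0,0.4,0,0,0,0,0,0,0.4]'

```text
clock: 10.6
tcp_pos: [0.5139, 0.3178, 0.0236]
tool_rot: [[0.11, 0.994, -0.0], [0.994, -0.11, -0.0], [-0.0, -0.0, -1.0]]
contact_force: [0.5, 0.2, 0.3]
finger_gap: 0.3
grip_force: 0.0
```

Run:
```python
from h import *
plan(.08-.0396,0,0)
```

```text
tcp G [ 0.0055 -0.0003] target W [0.5104 0.2831 0.0236] shift rows [-0.872  0.009  0.   ] turn z rows -0.016 gap 0.3004712147887487 F [0.5 0.2 0.3] t 10.6
```

Request:
carry_out --deltas '[-0.1,0,0,0,0,0,0.4,-0.12,0,0,0,0,0,0.4,-0.12,0,0,0,0,0,0.4,-0.12,0,0,0,0,0,0.4,-0.12,0,0,0,0,0,0.4,-0.12,0,0,0,0,0,0.4,-0.1,0,0,0,0,0,0.4,-0.07,0,0,0,0,0,0.4,0,0,0,0,0,0,0.4]'

```text
clock: 11.5
tcp_pos: [0.5102, 0.2836, 0.0237]
tool_rot: [[0.11, 0.994, -0.0], [0.994, -0.11, -0.0], [-0.0, -0.0, -1.0]]
contact_force: [0.9, -0.3, -0.0]
finger_gap: 0.302
grip_force: 0.0
```

Request:
carry_out --deltas '[0.2,0,0,0,0,0,0.4,0.2,0,0,0,0,0,0.4,0,0,-0.5,0,0,0,0.4,0,0,-1,0,0,0,0.4,0,0,-1,0,0,0,0.4,0,0,-1,0,0,0,0.4,0,0,-1,0,0,0,0.4,0,-1,0,0,0,0,0.4,0,-1,0,0,0,0,0.4,0,0,0,0,0,0,0.4]'

```text
clock: 12.5
tcp_pos: [0.4284, 0.3093, 0.204]
tool_rot: [[0.106, 0.994, -0.002], [0.994, -0.106, -0.0], [-0.0, -0.002, -1.0]]
contact_force: [0.0, -0.4, -1.1]
finger_gap: 0.299
grip_force: 0.0
```

Run:
```python
from h import *
plan(.08-.0396,0,0)
overlay(arm.capture("side"),[(.08,0,(255,0,255)),(-.0968,.0461,(255,255,0))],230,180,140,100,5.7,"pics/s7.png")
lens()
```

```text
tcp G [ 0.0233 -0.0843] target W [0.5104 0.2831 0.204 ] shift rows [-0.433  2.107 -0.005] turn z rows 0.017 gap 0.2992754231970866 F [ 0.  -0.4 -1.1] t 12.5
lens G [0.0793 0.0012] area 63 45 bias [ 0.0027 -0.0067]
```

View pics/s7.png

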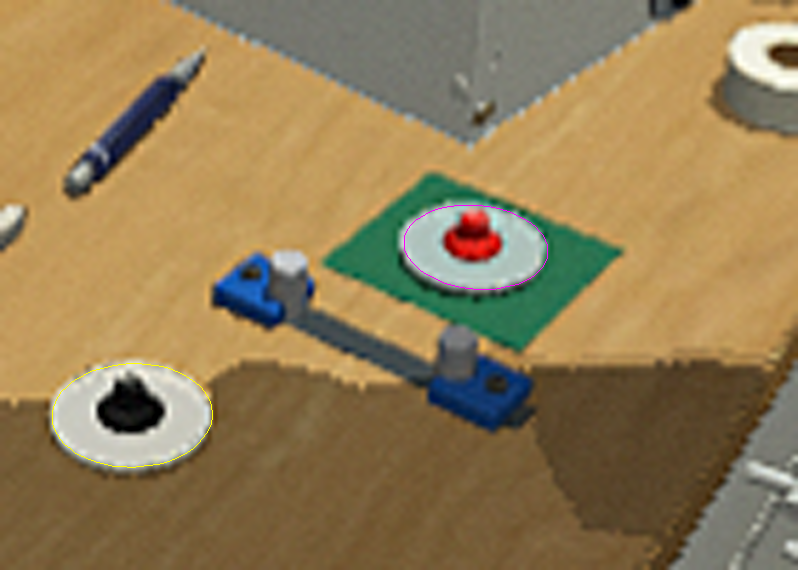

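The red lens lies wholly inside the green field at about (79, 1) mm. The black lens, pen and roll are undisturbed and the robot is clear of everything.

```bash
python3 -c "
from rig import arm
print(arm.close_job())"
```

```text
the job is handed in; nothing more can be done
None
```

Job handed in: the red-block lens went flat between the posts and came to rest inside the green field, at about (79, 1) mm against the field's middle at (80, 0). The last picture shows the black lens where it started and no sign that the pen or roll moved; the hand-in gave no verdict.

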